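Clamp a load cell with the ratchet knob

TASK

Lay the loose load cell lengthwise on the raised seat of the clamping fixture, between the end stop and the ball-ended screw. Then turn the leaning black ratchet knob clockwise until the screw has driven the cell against the end stop and the knob slips, let it slip through one to three clicks (30 degrees of slip each) and no more, and let go. Do not turn the ratchet into slipping before the screw bears on the cell, and leave the brass weight, the tape measure and the plastic tag plate where they stand.

Things in the scene. Friction and masses are not known exactly. Their poses are not given: they have to be found in the camera images.
- load_cell: Loose bending-beam load cell: aluminium bar 33 mm wide (x), 130 mm long (y), 33 mm high, 0.4 to 0.75 kg. Origin at the centre of its underside. Either end may face the stop. Starts on the bench on the robot's left. A tall grey block (nearest corner x 0.60, y 0.08 m) stands behind the way to the fixture, a kit board (x 0.43 to 0.56, y -0.12 to 0.06) on it: carry it high, at x about 0.43.
- clamp_fixture: Steel clamping fixture screwed to the bench on the robot's right; place and yaw vary, it never moves. Origin on the bench under the centre of its seat; +x runs from the knob end to the end stop, roughly to the robot's left; z up. Base plate 230 x 100 x 10 mm, x from -135 to +95. A cell that touches the stop has its origin at x = 0, y = 0, z = 20 mm here, its near end face at x = -65.
- seat (a point): Centre of the top of the aluminium seat strip, 128 mm long (fixture x) and 36 mm wide, 20 mm above the bench, no side walls; axes as the fixture's.
- stop_face (a point): Middle of the end stop's face, at fixture x = +65 mm, 15 mm above the seat. The stop is a steel block 18 mm thick, 44 mm wide, its top 50 mm above the bench; axes as the fixture's.
- nut (a point): Centre of the steel nut boss that carries the screw between two cheeks, 68 mm above the bench at fixture x = -98; boss and cheeks span x -125 to -76, 54 mm across, up to z = 92. z axis: up the screw axis, which lies in the fixture's xz plane, leaning 40 degrees from vertical, its top towards fixture -x (away from the stop).
- thrust_rod: Steel thrust rod; origin at the centre of the 18 mm ball on its lower end. The ball bears on the cell's near end face, 20 mm above the seat, when its fixture x = -74 mm; at the start it is 5 to 9 mm short of that (in fixture x), and this is all the end clearance for laying the cell in. z axis: up the screw axis.
- knob_grip (a point): Point on the axis of the black fluted ratchet knob, 20 mm below its flat top: a good place for the middle of the finger pads. Knob: round, 38 mm diameter, 50 mm long (30 mm of it below this point, then the collar). z axis: out of the knob's top along the screw axis; the point turns with the knob. At the start about 122 mm above the bench; it goes 4 mm down the axis per rad of screw turn.
- clamp_screw (a joint): Turn of the screw and its steel collar with a 54 mm cross pin just below the knob, rad, growing clockwise seen from the knob's top (tightening, ball moves 4 mm per rad down the axis, 2.6 mm in fixture x). Starts at 1.0 to 2.2; the ball meets a cell lying against the stop at about 4.25, stops at 4.5. Drags with 0.10 N m and stays where it is left.
- clamp_knob (a joint): Slip of the knob on the screw, rad, 0 at the start, growing clockwise. None until the torque on the knob reaches the set 0.18 N m; then the knob turns on at that steady torque while collar and cross pin stand still. One click is 30 degrees (0.52 rad); not heard or felt as a step. Knob's whole turn = clamp_screw + clamp_knob; a line on its cap shows it.
- brass_weight: Bystander: brass check weight, 34 mm diameter, 58 mm high, standing. Origin at the centre of its underside. Leave alone.
- tape_measure: Bystander: tape measure 37 x 77 x 67 mm. Origin at the centre of its underside. Leave alone.
- tag_plate: Bystander: flat plastic tag plate 68 x 110 x 9 mm, lying. Origin at the centre of its underside. Leave alone.

How it is judged:
By the outcome, as a careful person would: the job done as asked, in the order asked, and still so for the second after the job is handed in, with the robot touching nothing.
It also fails if it takes over 72 s, if anything falls off the work surface, if the arm or the gripper's body presses on something with over 40 N, if the wrist force passes 120 N, or if a joint passes its speed limit or range.

ROBOT

A 6-joint arm with a two-finger parallel gripper is mounted at the origin on a cart in front of the work surface, level with it; the furniture and walls round the work are solid. World frame = base frame: x ahead of the robot, y to its left, z up, the work surface at z = 0. Lengths are in mm, angles in rad, forces in N, time in s.
With the tool pointing down it reaches from about 275 to 1000 mm from the base axis. Payload 8.4 kg.
Tool frame: the origin (TCP) lies on the centre line of the jaws, within the pads' length; the fingertips stand 17 mm ahead of it and the grasp point (between the pads) lies 2 mm behind it; z points along the fingers, y is the line along which they close (so a half turn about z gives the same grasp; the last joint's range is limited). The gripper opens to 85 mm and grips with 20 to 120 N. Pads are 22 mm wide; open, the fingers measure 114 mm over their backs; the gripper's body (76 mm by 85 mm) begins 54 mm behind the grasp point. The pads swing forward as they close: fully open they stand 13 mm farther back than shut.
Start: joints at [-1.197, 0.353, 1.633, -0, 1.155, -0.002], TCP at [229.384, -581.387, 248.281] pointing down, gripper open.
Joint ranges: [-2.63, 2.63], [-0.92, 2.1], [0.06, 2.66], [-1.3, 4.44], [0, 2.69], [-3.02, 3.02]. Speed limits (rad/s): [2.22, 2.22, 2.79, 3.14, 3.14, 3.14].

INTERFACE

Orientations are given as [roll, pitch, yaw] about the fixed x, y, z axes, in that order (R = Rz(yaw) Ry(pitch) Rx(roll)).
In Python, from rig import r, eyes gives the robot as it stands. The module is installed in compiled form; this text tells all that it offers.
- The arm moves only by the shell command python3 -m inch 'ROWS' [FORCE]. ROWS is JSON, a list of rows, each a list of 7 numbers: the shift along the tool's x, y, z in m, then the turn, a rotation vector about the tool's x, y, z in degrees, then the closure, from -1 (fully open) to 1 (shut). In form: [[x, y, z, rx, ry, rz, gripper], ...]. A call has 1 to 8 rows; each row shifts and turns the commanded pose from where the row before left it, along the tool's axes as they then stand; what a row does not reach is not made up. A row lasts 1/10 s, in which the tool goes at most 50 mm and 8.59 degrees, less where a joint would pass 70% of its speed; a pose out of reach is approached as far as the arm can. A call with a gripper value outside its range is refused whole. The fingers move at their own pace and stop on an object; FORCE is the grip in N (left out, the last holds). Time passes only in rows, so rows that do not move let the fingers close. It gives the time, the measured TCP pose, the force, the opening and the grip force at its end, in the units of the state.
- r.sense(): the state, without advancing time (a new reading comes with each control period).
- eyes.grab_frame(name): name is "side" or "top"; returns a dict with "img" (384x512x3 uint8, blue, green, red), "fx", "fy", "cx", "cy" (pixels), "R" (3x3) and "t" (3): a world point X has camera coordinates R X + t. Camera axes: x right, y down, z forward; pixel columns grow to the right and rows downward; lengths in mm; the calibration is good to about 2 mm. A picture is of the moment at which its call begins. There is no depth.
- r.sign_off(): hands the job in; it is judged then, once.
The state is a dict: "clock": time; "qpos": joint angles; "qvel": joint speeds; "joint_efforts": joint torques, N m; "eef_pos": TCP position; "tcp_rot": TCP orientation; "contact_force": force on the tool from outside, world axes, zero at the start; "wrist_torque": the same for the moment, N m; "opening": opening from 0.0 (shut) to 1.0 (fully open); "grasp_force": force on a finger pad.
Only numpy, scipy, OpenCV 4.12 (cv2) and the standard library are available. Lean on these libraries where they do the work, as an engineer would, in place of code of your own. Each camera call takes 0.05 s, during which the arm holds its last target. There are 200 camera calls.

## Working session

There is one attempt and no reset: what is moved stays moved. The work goes in short steps, Python scripts to look and compute and a shell command to move; the robot and the scene stay as the last step left them, time stands still between calls to the robot, and variables do not carry over. Pictures are saved under pics/ and viewed, at most 10 in all, crops included, and the job is handed in when it is done.

```bash
mkdir -p pics; python3 - <<'E'
from rig import r, eyes
import cv2,json,numpy as np
s=r.sense(); print({k:np.round(v,3).tolist() for k,v in s.items()})
for n in("side","top"):
    f=eyes.grab_frame(n); cv2.imwrite(f"pics/{n}0.png",f["img"]); print(n,f["fx"],f["fy"],f["cx"],f["cy"],np.round(f["R"],4).tolist(),np.round(f["t"],1).tolist())
    C=-np.array(f["R"]).T@np.array(f["t"]); print("cam at",C)
E
```

```text
{'clock': 0.0, 'qpos': [-1.197, 0.354, 1.634, 0.0, 1.155, -0.002], 'qvel': [-0.001, -0.001, -0.001, -0.0, -0.001, 0.0], 'joint_efforts': [-0.001, -60.527, -34.207, 0.0, 0.009, -0.0], 'eef_pos': [229.224, -580.957, 247.544], 'tcp_rot': [-3.14, -0.0, 0.376], 'contact_force': [-0.138, 0.226, 0.497], 'wrist_torque': [0.006, -0.002, -0.03], 'grasp_force': 0.0, 'opening': 1.006}
side 393.32585680166704 393.32585680166704 257.08244163934165 196.3830986512449 [[-0.9425, 0.3342, 0.0068], [0.237, 0.6824, -0.6915], [-0.2357, -0.6501, -0.7223]] [508.3, 6.9, 1097.8]
cam at [736.19260608 539.11476097 794.36962939]
top 360.7358360017763 360.7358360017763 254.05810780998513 192.7756248636376 [[0.0032, -0.9994, 0.035], [-0.9839, -0.0094, -0.1784], [0.1786, -0.0339, -0.9833]] [-82.5, 493.3, 935.8]
cam at [ 318.56470916  -46.12372723 1011.05175555]
```

View pics/side0.png

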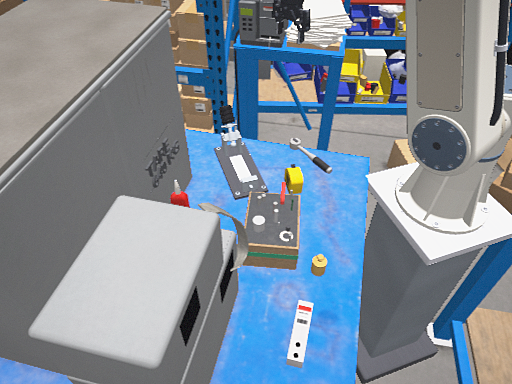

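View pics/top0.png

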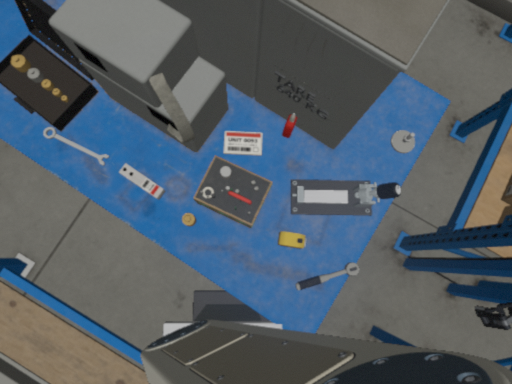

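Side view: load cell (300,333), weight (319,264), fixture plate (242,165), knob (227,115), tape (294,180). Top view: cell (141,181), seat (325,196), knob (388,190), tape (292,240), weight (188,218). I'll zoom in for masks next.

```bash
python3 - <<'E'
import cv2,numpy as np
a=cv2.imread("pics/side0.png");b=cv2.imread("pics/top0.png")
def c(i,x,y,w,h,W,H): return cv2.resize(i[y:y+h,x:x+w],(W,H),interpolation=cv2.INTER_CUBIC)
o=np.zeros((600,800,3),np.uint8)
o[:300,:400]=c(a,200,98,133,100,400,300)   #3x
o[:300,400:]=c(b,285,150,133,100,400,300)
o[300:,:400]=c(a,250,285,133,99,400,300)
o[300:,400:]=c(b,90,140,133,100,400,300)
cv2.imwrite("pics/crop0.png",o)
E
```

```text
(no output)
```

View pics/crop0.png

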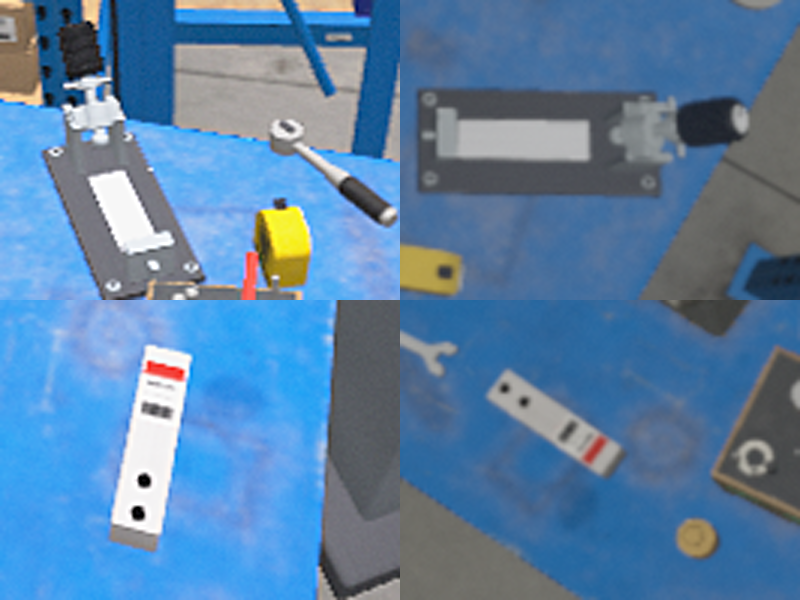

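The crop shows the cell's white top with red stripe towards the robot's right, the white seat strip, four plate screws, the end stop on the left (top view), and the dark knob leaning right. Next I extract corners and triangulate.

```bash
cat > h.py <<'E'
import cv2,numpy as np
from rig import r,eyes
def cam(f):
    K=np.array([[f["fx"],0,f["cx"]],[0,f["fy"],f["cy"]],[0,0,1]]); return K,np.array(f["R"]),np.array(f["t"]).reshape(3)
def plane(f,p,z):
    K,R,t=cam(f); p=np.atleast_2d(p).astype(float)
    d=(R.T@np.linalg.inv(K)@np.c_[p,np.ones(len(p))].T).T; C=-R.T@t
    return C+d*((z-C[2])/d[:,2])[:,None]
def tri(f,p,g,q):
    P=[]
    for h in(f,g):
        K,R,t=cam(h); P.append(K@np.c_[R,t])
    X=cv2.triangulatePoints(P[0],P[1],np.atleast_2d(p).T.astype(float),np.atleast_2d(q).T.astype(float)); return (X[:3]/X[3]).T
def proj(f,X):
    K,R,t=cam(f); c=(R@np.atleast_2d(X).T).T+t; c=(K@c.T).T; return c[:,:2]/c[:,2:]
def blob(img,roi,lo,hi,space=cv2.COLOR_BGR2HSV):
    "largest contour of an HSV range within roi (x,y,w,h), full-image coordinates, 4x upsampled"
    x,y,w,h=roi; c=cv2.resize(img[y:y+h,x:x+w],None,fx=4,fy=4,interpolation=cv2.INTER_CUBIC)
    m=cv2.inRange(cv2.cvtColor(c,space),lo,hi)
    cs=cv2.findContours(m,cv2.RETR_EXTERNAL,cv2.CHAIN_APPROX_NONE)[0]; k=max(cs,key=cv2.contourArea)
    return (k.reshape(-1,2)+.5)/4-.5+[x,y]
def rect(f,k,z):
    "centre, size, long-axis angle of contour cast on plane z"
    P=plane(f,k,z)[:,:2].astype(np.float32); (c,(w,h),a)=cv2.minAreaRect(P)
    if w<h: w,h,a=h,w,a+90
    return np.round(c,1),round(w,1),round(h,1),round((a+90)%180-90,2)
E
cat > m.py <<'E'
from h import *
s=eyes.grab_frame("side");t=eyes.grab_frame("top")
lo,hi=(0,0,0),(180,255,255)
# cell: everything not blue => hue
for n,f,roi in(("side",s,(270,290,60,85)),("top",t,(108,155,65,50))):
    im=f["img"]; 
    k=blob(im,roi,(0,0,0),(99,255,255)); hsv=cv2.cvtColor(im,cv2.COLOR_BGR2HSV)
    x,y,w,h=roi; print(n,"bench hsv",np.median(hsv[y:y+h,x:x+w].reshape(-1,3),0))
    k2=blob(im,roi,(0,0,190 if n=="side" else 150),(180,60,255))
    print(" nonblue",rect(f,k,33)," bright",rect(f,k2,33),cv2.contourArea(k2.astype(np.float32)))
    print(cv2.boxPoints(cv2.minAreaRect(k2.astype(np.float32))).round(1).tolist())
for n,f,roi in(("side",s,(220,145,45,45)),("top",t,(294,185,58,25))):
    k2=blob(f["img"],roi,(0,0,200 if n=="side" else 175),(180,60,255))
    print(n,"seat",rect(f,k2,20),cv2.boxPoints(cv2.minAreaRect(k2.astype(np.float32))).round(1).tolist())
k=blob(t["img"],(286,170,95,55),(0,0,0),(180,110,110)); print("plate top",rect(t,k,10))
# screws: bright blobs
for n,f,roi in(("side",s,(212,140,60,62)),("top",t,(286,172,90,50))):
    x,y,w,h=roi;c=cv2.resize(f["img"][y:y+h,x:x+w],None,fx=4,fy=4,interpolation=cv2.INTER_CUBIC)
    m=cv2.inRange(cv2.cvtColor(c,cv2.COLOR_BGR2GRAY),150 if n=="side" else 125,255)
    N,_,st,ce=cv2.connectedComponentsWithStats(m)
    for i in range(1,N):
        if 20<st[i,4]<400:
            p=(ce[i]+.5)/4-.5+[x,y]; print(n,"screw",p.round(1),st[i,4],plane(f,p,10)[0].round(1))
E
python3 m.py
```

```text
side bench hsv [104. 160. 240.]
 nonblue (array([532.1, 237.9]), 139.0, 31.1, 56.06)  bright (array([529.1, 233.3]), 130.6, 33.2, 56.06) 965.65625
[[285.8999938964844, 359.1000061035156], [297.8999938964844, 298.8999938964844], [314.79998779296875, 302.29998779296875], [302.79998779296875, 362.5]]
top bench hsv [105. 158. 156.]
 nonblue (array([526.3, 228.9]), 132.7, 29.3, 56.15)  bright (array([528.7, 232.4]), 129.5, 33.6, 56.41) 487.625
[[117.80000305175781, 172.1999969482422], [124.80000305175781, 161.89999389648438], [163.10000610351562, 188.0], [156.10000610351562, 198.3000030517578]]
side seat (array([ 485.2, -282.2]), 120.6, 51.6, -88.76) [[224.8000030517578, 160.0], [237.89999389648438, 150.39999389648438], [258.0, 178.0], [244.8000030517578, 187.5]]
top seat (array([ 491.5, -280.3]), 122.3, 33.8, 89.5) [[303.6000061035156, 201.5], [303.79998779296875, 189.60000610351562], [346.79998779296875, 190.39999389648438], [346.6000061035156, 202.1999969482422]]
plate top (array([ 490.1, -298.3]), 230.2, 100.1, 89.41)
side screw [250.7 185.8] 204 [ 483.6 -211.7   10. ]
side screw [263.2 186.6] 223 [ 451.2 -197.2   10. ]
side screw [237.2 192.9] 238 [ 528.  -197.6   10. ]
side screw [261.9 193.5] 357 [ 464.  -172.8   10. ]
side screw [259.  196.8] 184 [ 475.7 -163.6   10. ]
top screw [295.3 183.4] 25 [ 528.7 -197.9   10. ]
top screw [294.7 210.1] 21 [ 452.1 -195.    10. ]
```

```bash
cat > plan.py <<'E'
from h import *
from scipy.spatial.transform import Rotation as Ro
import sys
def plan(p,R):
    s=r.sense(); R0=Ro.from_euler("xyz",s["tcp_rot"])
    if R is None: R=R0
    rv=np.degrees((R0.inv()*R).as_rotvec()); d=R.inv().apply(np.array(p)-s["eef_pos"])
    print("turn",rv.round(2),"shift after turn",d.round(1),"before",R0.inv().apply(np.array(p)-s["eef_pos"]).round(1),"q",np.round(s["qpos"],2),"t",s["clock"])
def down(yaw): return Ro.from_euler("xyz",[180,0,yaw],degrees=True)
E
python3 - <<'E'
from plan import *
s=eyes.grab_frame("side");t=eyes.grab_frame("top")
a=[(297.9,298.9),(314.8,302.3),(285.9,359.1),(302.8,362.5)];b=[(163.1,188.0),(156.1,198.3),(124.8,161.9),(117.8,172.2)]
X=tri(s,a,t,b);print(X.round(1).tolist(),X.mean(0).round(1))
k1=blob(s["img"],(213,98,24,30),(0,0,0),(180,255,60)); k2=blob(t["img"],(370,176,34,28),(0,0,0),(180,255,60))
ce=lambda k:(lambda m:(m["m10"]/m["m00"],m["m01"]/m["m00"]))(cv2.moments(k.astype(np.float32)))
print("knob",ce(k1),k1.min(0),k1.max(0),ce(k2),k2.min(0),k2.max(0),tri(s,ce(k1),t,ce(k2)).round(1))
y=np.radians(89.4);u=np.array([np.cos(y),np.sin(y),0]);O=np.array([490.2,-278.3,0])
g=O-143.3*u+[0,0,122];print("knob grip pred",g.round(1),proj(s,g),proj(t,g))
ax=np.array([*(-np.sin(.698)*u[:2]),np.cos(.698)])
for l in(-30,20): print(l,proj(s,g+l*ax),proj(t,g+l*ax))
plan([529,233,100],down(56.2))
E
```

```text
[[506.9, 169.6, 33.0], [477.0, 188.1, 32.6], [579.8, 278.9, 30.9], [551.1, 295.8, 30.4]] [528.7 233.1  31.7]
knob (226.17436893738974, 114.41783785273367) [218.625 104.875] [233.375 124.125] (386.5726337160459, 190.66991038924672) [377.125 183.125] [397.875 197.625] [[ 489.7 -415.2  119.3]]
knob grip pred [ 488.7 -421.6  122. ] [[226.00028754 112.47745329]] [[389.59357932 190.69219445]]
-30 [[228.15212705 122.52513366]] [[378.7132571  192.16912557]]
20 [[224.5574829  105.74050114]] [[397.14155114 189.66760767]]
turn [-3.000e-02 -1.000e-02 -3.467e+01] shift after turn [ 843.3 -203.9  148. ] before [ 577.6 -647.4  148.3] q [-1.2   0.35  1.63 -0.    1.16 -0.  ] t 0.3
```

```bash
python3 -m inch '[[0,0,0,0,0,-6.93,-1],[0,0,0,0,0,-6.93,-1],[0,0,0,0,0,-6.93,-1],[0,0,0,0,0,-6.93,-1],[0,0,0,0,0,-6.93,-1],[0.047,-0.0113,0,0,0,0,-1],[0.047,-0.0113,0,0,0,0,-1],[0.047,-0.0113,0,0,0,0,-1]]' 60
python3 -m inch '[[0.047,-0.0113,0,0,0,0,-1],[0.047,-0.0113,0,0,0,0,-1],[0.047,-0.0113,0,0,0,0,-1],[0.047,-0.0113,0,0,0,0,-1],[0.047,-0.0113,0,0,0,0,-1],[0.047,-0.0113,0,0,0,0,-1],[0.047,-0.0113,0,0,0,0,-1],[0.047,-0.0113,0,0,0,0,-1]]'
python3 -m inch '[[0.047,-0.0113,0,0,0,0,-1],[0.047,-0.0113,0,0,0,0,-1],[0.047,-0.0113,0,0,0,0,-1],[0.047,-0.0113,0,0,0,0,-1],[0.047,-0.0113,0,0,0,0,-1],[0.047,-0.0113,0,0,0,0,-1],[0.044,-0.0113,0,0,0,0,-1],[0,0,0.03,0,0,0,-1]]'
python3 -c "
from plan import *
plan([529,233,24],down(56.2))"
```

```text
clock: 1.1
eef_pos: [279.8, -443.9, 248.0]
tcp_rot: [-3.141, -0.0, 0.98]
contact_force: [1.7, -0.5, 0.5]
opening: 1.001
grasp_force: 0.0
clock: 1.9
eef_pos: [414.2, -80.8, 248.6]
tcp_rot: [3.141, -0.0, 0.98]
contact_force: [1.6, -1.2, -0.1]
opening: 1.0
grasp_force: 0.0
clock: 2.7
eef_pos: [533.6, 238.1, 221.4]
tcp_rot: [3.137, -0.009, 0.984]
contact_force: [1.3, -1.8, -0.2]
opening: 0.998
grasp_force: 0.0
turn [ 0.24 -0.5   0.16] shift after turn [ -6.8  -1.  197.4] before [ -8.6  -1.8 197.3] q [0.42 0.31 1.76 0.   1.06 1.  ] t 2.7
```

```bash
python3 -m inch '[[0,0,0.04,0,0,0,-1],[0,0,0.04,0,0,0,-1],[0,0,0.04,0,0,0,-1],[0,0,0.02,0,0,0,-1],[0,0,0,0,0,0,-1],[0,0,0,0,0,0,-1]]'
python3 -c "
from plan import *
plan([529,233,24],down(56.2))"
```

```text
clock: 3.3
eef_pos: [529.8, 232.3, 78.6]
tcp_rot: [-3.141, 0.0, 0.981]
contact_force: [0.4, 0.2, 0.2]
opening: 1.003
grasp_force: 0.0
turn [-0.01  0.01 -0.02] shift after turn [ 0.2 -1.1 54.6] before [ 0.2 -1.1 54.6] q [0.41 0.49 1.86 0.   0.79 1.  ] t 3.3
```

```bash
python3 -m inch '[[0,-0.001,0.03,0,0,0,-1],[0,0,0.0245,0,0,0,-1],[0,0,0,0,0,0,-1],[0,0,0,0,0,0,0.2],[0,0,0,0,0,0,0.5],[0,0,0,0,0,0,1],[0,0,0,0,0,0,1],[0,0,0,0,0,0,1]]' 60
python3 -m inch '[[0,0,0,0,0,0,1],[0,0,0,0,0,0,1],[0,0,0,0,0,0,1]]'
```

```text
clock: 4.1
eef_pos: [529.8, 233.0, 25.3]
tcp_rot: [3.14, -0.002, 0.981]
contact_force: [0.1, -1.8, 8.5]
opening: 0.362
grasp_force: 60.5
clock: 4.4
eef_pos: [529.8, 233.0, 25.3]
tcp_rot: [3.14, -0.002, 0.981]
contact_force: [0.0, -1.3, 8.5]
opening: 0.361
grasp_force: 60.5
```

```bash
python3 -m inch '[[0,0,-0.02,0,0,0,1],[0,0,-0.04,0,0,0,1],[0,0,-0.05,0,0,0,1],[0,0,-0.05,0,0,0,1],[0,0,-0.05,0,0,0,1],[0,0,-0.02,0,0,-4,1],[0,0,0,0,0,-7,1],[0,0,0,0,0,-7,1]]' 70
python3 -m inch '[[0,0,0,0,0,-7,1],[0,0,0,0,0,-5,1],[0,0,0,0,0,-3.2,1],[0,0,0,0,0,0,1]]'
python3 -c "
from plan import *
plan([430,150,250],down(89.4))"
```

```text
clock: 5.2
eef_pos: [528.3, 232.5, 254.6]
tcp_rot: [3.141, -0.0, 1.3]
contact_force: [-0.7, 0.7, -7.8]
opening: 0.356
grasp_force: 72.9
clock: 5.6
eef_pos: [527.9, 232.4, 253.2]
tcp_rot: [-3.14, 0.001, 1.561]
contact_force: [0.5, 0.2, -6.9]
opening: 0.358
grasp_force: 72.9
turn [-0.09  0.04  0.03] shift after turn [-83.4 -97.1   3.2] before [-83.4 -97.1   3.4] q [0.41 0.27 1.73 0.   1.14 0.42] t 5.6
```

```bash
python3 -m inch '[[-0.02,-0.025,0,0,0,0,1],[-0.03,-0.035,0,0,0,0,1],[-0.034,-0.037,0,0,0,0,1],[-0.045,0,0,0,0,0,1],[-0.045,0,0,0,0,0,1],[-0.045,0,0,0,0,0,1],[-0.045,0,0,0,0,0,1],[-0.045,0,0,0,0,0,1]]'
python3 -m inch '[[-0.045,0,0,0,0,0,1],[-0.045,0,0,0,0,0,1],[-0.04,0.02,0,0,0,0,1],[-0.04,0.02,0,0,0,0,1],[-0.033,0.02,0,0,0,0,1],[0,0,0,0,0,0,1],[0,0,0,0,0,0,1],[0,0,0,0,0,0,1]]'
cat > look.py <<'E'
from plan import *
import sys
s=eyes.grab_frame("side");t=eyes.grab_frame("top")
plan([490.2,-278.3,45.3],down(89.4))
S=s["img"][95:215,180:340];T=t["img"][140:260,270:430]
cv2.imwrite(sys.argv[1],np.hstack([cv2.resize(S,(400,300),interpolation=2),cv2.resize(T,(400,300),interpolation=2)]))
E
python3 look.py pics/above.png
```

```text
clock: 6.4
eef_pos: [427.8, -76.7, 253.9]
tcp_rot: [3.141, -0.0, 1.558]
contact_force: [1.8, 0.8, -6.5]
opening: 0.356
grasp_force: 73.2
clock: 7.2
eef_pos: [485.5, -277.7, 253.2]
tcp_rot: [-3.14, -0.001, 1.559]
contact_force: [-0.8, -0.1, -6.7]
opening: 0.358
grasp_force: 73.6
turn [-0.03 -0.03 -0.  ] shift after turn [ -0.6   4.3 208.4] before [ -0.7   4.5 208.4] q [-0.52  0.25  1.77  0.    1.13 -0.51] t 7.3
```

View pics/above.png

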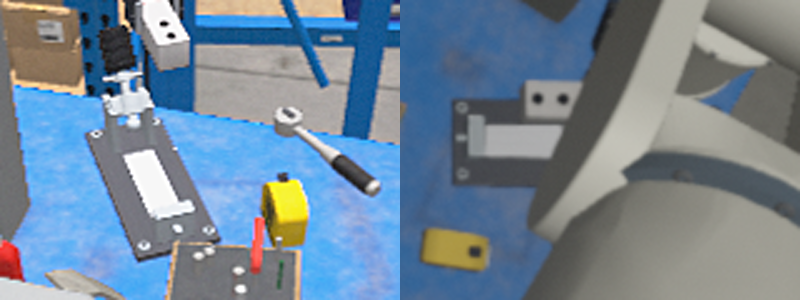

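```bash
python3 -m inch '[[-0.003,0.0044,0.03,0,0,0,1],[0,0,0.045,0,0,0,1],[0,0,0.045,0,0,0,1],[0,0,0.028,0,0,0,1],[0,0,0,0,0,0,1],[0,0,0,0,0,0,1],[0,0,0,0,0,0,1]]'
python3 look.py pics/above2.png
```

```text
clock: 8.0
eef_pos: [492.2, -282.3, 108.0]
tcp_rot: [3.138, 0.002, 1.56]
contact_force: [0.2, -0.1, -5.9]
opening: 0.359
grasp_force: 73.3
turn [ 0.18  0.1  -0.01] shift after turn [ 4.  -1.9 62.6] before [ 4.1 -2.1 62.6] q [-0.52  0.44  1.87  0.    0.83 -0.51] t 8.1
```

View pics/above2.png

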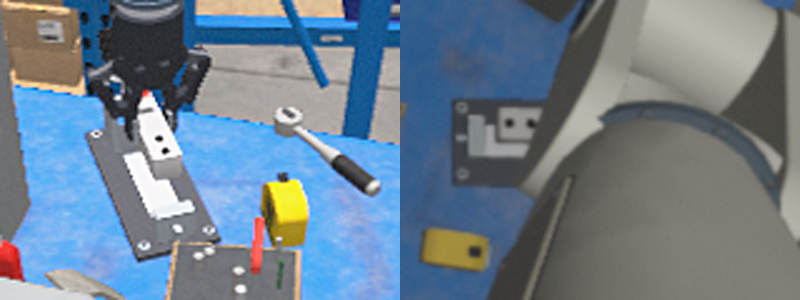

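```bash
cat > holes.py <<'E'
from plan import *
def dark(img,roi,th,n=2):
    x,y,w,h=roi;c=cv2.resize(img[y:y+h,x:x+w],None,fx=4,fy=4,interpolation=cv2.INTER_CUBIC)
    m=cv2.inRange(cv2.cvtColor(c,cv2.COLOR_BGR2GRAY),0,th); N,_,st,ce=cv2.connectedComponentsWithStats(m)
    return [(((ce[i]+.5)/4-.5+[x,y]).round(2),int(st[i,4])) for i in range(1,N) if 15<st[i,4]<700]
if __name__=="__main__":
    s=eyes.grab_frame("side");t=eyes.grab_frame("top")
    S0=cv2.imread("pics/side0.png");T0=cv2.imread("pics/top0.png")
    c=np.array([528.9,232.9]);u=np.array([np.cos(np.radians(56.2)),np.sin(np.radians(56.2))]);v=np.array([-u[1],u[0]])
    O=np.array([490.2,-278.3]);a=np.radians(89.4);U=np.array([np.cos(a),np.sin(a)]);V=np.array([-U[1],U[0]])
    def rep(n,f,L,z,c,u,v):
        for p,A in L:
            q=plane(f,p,z)[0][:2]-c; print(n,p,A,"along",round(q@u,1),"across",round(q@v,1))
    rep("s0",s,dark(S0,(288,338,16,22),90),33,c,u,v); rep("t0",t,dark(T0,(120,163,16,14),80),33,c,u,v)
    z=r.sense()["eef_pos"][2]-25.3+33; print("z",z)
    rep("s1",s,dark(s["img"],(236,138,18,26),90),z,O,U,V); rep("t1",t,dark(t["img"],(310,182,18,14),80),z,O,U,V)
E
python3 holes.py
```

```text
s0 [297.49 344.14] 221 along 33.0 across -0.1
s0 [295.42 354.91] 235 along 54.9 across -0.2
t0 [124.34 169.06] 64 along 54.3 across -0.1
t0 [130.8  173.51] 70 along 32.1 across -0.0
z 115.03585039451032
s1 [248.49 140.87] 495 along -2.2 across 24.2
s1 [243.17 149.93] 57 along 30.4 across -1.5
s1 [245.63 154.83] 61 along 51.9 across -1.4
t1 [313.21 189.08] 111 along 50.7 across -1.5
```

```bash
python3 -m inch '[[0.0004,-0.0015,0.02,0,0,0,1],[0,0,0.02,0,0,0,1],[0,0,0.014,0,0,0,1],[0,0,0,0,0,0,1],[0,0,0,0,0,0,1]]'
sed -i 's/(236,138,18,26)/(230,145,24,32)/' holes.py; python3 holes.py | grep 1
```

```text
clock: 8.7
eef_pos: [489.5, -281.4, 52.1]
tcp_rot: [3.142, 0.0, 1.56]
contact_force: [-0.4, 0.4, -6.9]
opening: 0.358
grasp_force: 73.3
s0 [297.49 344.14] 221 along 33.0 across -0.1
s0 [295.42 354.91] 235 along 54.9 across -0.2
t0 [124.34 169.06] 64 along 54.3 across -0.1
t0 [130.8  173.51] 70 along 32.1 across -0.0
z 60.413530313504154
s1 [244.4 165.4] 53 along 32.3 across 0.4
s1 [246.92 170.35] 57 along 54.0 across 0.8
t1 [310.05 193.55] 48 along 48.5 across 0.2
```

```bash
sed -i 's/(310,182,18,14)/(302,186,20,14)/' holes.py; python3 holes.py | grep 1; python3 -c "
from plan import *
plan([490.2,-278.3,45.3],down(89.4))"
```

```text
s0 [297.49 344.14] 221 along 33.0 across -0.1
s0 [295.42 354.91] 235 along 54.9 across -0.2
t0 [124.34 169.06] 64 along 54.3 across -0.1
t0 [130.8  173.51] 70 along 32.1 across -0.0
z 60.39817581240217
s1 [244.37 165.14] 50 along 31.2 across 0.7
s1 [246.75 170.27] 52 along 53.5 across 0.5
t1 [319.28 195.1 ] 558 along 23.6 across 3.9
t1 [309.09 193.54] 132 along 51.1 across 0.2
turn [ 0.08  0.04 -0.02] shift after turn [3.4 0.3 7.4] before [3.4 0.3 7.4] q [-0.52  0.52  1.9  -0.    0.72 -0.51] t 8.9
```

```bash
python3 -m inch '[[0,0.0004,0.003,0,0,0,1],[0,0,0.002,0,0,0,1],[0,0,0,0,0,0,1],[0,0,0,0,0,0,1]]'
python3 -m inch '[[0,0,0.0015,0,0,0,1],[0,0,0.001,0,0,0,1],[0,0,0,0,0,0,1]]'
```

```text
clock: 9.3
eef_pos: [489.6, -281.2, 46.7]
tcp_rot: [-3.141, -0.0, 1.56]
contact_force: [0.1, 0.3, -6.9]
opening: 0.363
grasp_force: 73.4
clock: 9.6
eef_pos: [489.9, -281.4, 45.3]
tcp_rot: [3.141, 0.0, 1.56]
contact_force: [-3.6, 1.2, 6.3]
opening: 0.36
grasp_force: 75.4
```

```bash
python3 -m inch '[[0,0,0,0,0,0,0],[0,0,0,0,0,0,-0.4],[0,0,0,0,0,0,-0.4],[0,0,0,0,0,0,-0.4],[0,0,-0.01,0,0,0,-0.4],[0,0,-0.04,0,0,0,-0.4],[0,0,-0.05,0,0,0,-0.4],[0,0,-0.05,0,0,0,-1]]'
python3 -m inch '[[0,0,-0.05,0,0,0,-1],[-0.04,0,-0.02,0,0,0,-1],[-0.045,0,0,0,0,0,-1],[-0.045,0,0,0,0,0,-1],[-0.045,0,0,0,0,0,-1],[-0.045,0,0,0,0,0,-1],[0,0,0,0,0,0,-1],[0,0,0,0,0,0,-1]]'
python3 look.py pics/seated.png
```

```text
clock: 10.4
eef_pos: [489.2, -281.1, 196.3]
tcp_rot: [-3.141, -0.0, 1.56]
contact_force: [0.8, -0.9, 0.2]
opening: 0.848
grasp_force: 0.0
clock: 11.2
eef_pos: [486.7, -502.0, 264.3]
tcp_rot: [-3.141, -0.001, 1.558]
contact_force: [-0.0, 0.3, -0.2]
opening: 0.998
grasp_force: 0.0
turn [-0.01 -0.04 -0.01] shift after turn [222.1   0.7 219.2] before [222.    0.7 219.3] q [-0.8   0.45  1.44  0.    1.24 -0.79] t 11.3
```

View pics/seated.png

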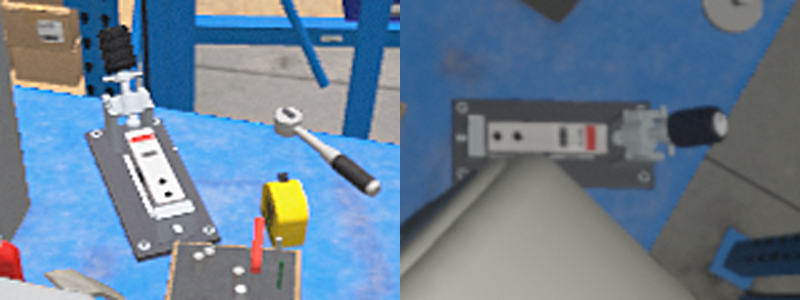

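The cell lies lengthwise on the seat between stop (left) and ball (right), parallel to the strip: stop at top-crop (477,135), red-stripe end at (600,140), ball (620,140). Now numbers for the knob approach.

```bash
cat > knob.py <<'E'
from plan import *
a=np.radians(89.4);u=np.array([np.cos(a),np.sin(a),0]);O=np.array([490.2,-278.3,0])
ax=np.array([*(-np.sin(np.radians(40))*u[:2]),np.cos(np.radians(40))])
g=O-143.3*u+[0,0,122]
def rel():
    "tool state relative to knob axis"
    s=r.sense();R=Ro.from_euler("xyz",s["tcp_rot"]);d=np.array(s["eef_pos"])-g
    zt=R.apply([0,0,1]); fx=np.cross(zt,-ax)
    print("TCP above grip along axis",round(d@ax,1),"to axis, tool frame",R.inv().apply(-(d-(d@ax)*ax)).round(1),"tilt err(tool)",np.degrees(R.inv().apply(fx)).round(2),"q",np.round(s["qpos"],2).tolist(),"F tool",R.inv().apply(s["contact_force"]).round(1),"M tool",R.inv().apply(s["wrist_torque"]).round(3),"grip",np.round([s["grasp_force"],s["opening"]],2),"t",s["clock"])
if __name__=="__main__": rel()
E
python3 - <<'E'
from holes import *
s=eyes.grab_frame("side");t=eyes.grab_frame("top")
O=np.array([490.2,-278.3]);a=np.radians(89.4);U=np.array([np.cos(a),np.sin(a)]);V=np.array([-U[1],U[0]])
for n,f,roi,th in(("s",s,(230,145,24,32),90),("t",t,(300,186,14,14),80)):
    for p,A in dark(f["img"],roi,th):
        q=plane(f,p,53)[0][:2]-O; print(n,p,A,round(q@U,1),round(q@V,1))
k=blob(t["img"],(385,180,18,18),(0,0,130),(180,60,255)); print("cap",k.mean(0))
E
python3 -m inch '[[0,0,0,0,8,0,-1],[0,0,0,0,8,0,-1],[0,0,0,0,8,0,-1],[0,0,0,0,8,0,-1],[0,0,0,0,8,0,-1],[0,0,0,0,0,0,-1],[0,0,0,0,0,0,-1]]'
python3 knob.py
```

```text
s [235.77 164.93] 150 14.7 -19.7
s [244.5  167.07] 47 31.1 1.0
s [246.76 172.23] 48 53.4 0.4
t [308.54 186.62] 344 51.0 -20.3
t [308.41 194.04] 73 51.6 0.3
cap [397.96153846 189.09294872]
clock: 12.1
eef_pos: [487.5, -501.0, 263.3]
tcp_rot: [-3.14, -0.696, 1.559]
contact_force: [0.4, 0.4, -0.3]
opening: 1.005
grasp_force: 0.0
TCP above grip along axis 159.3 to axis, tool frame [-29.9   0.4   0.1] tilt err(tool) [-0.04  0.11 -0.  ] q [-0.97, 0.78, 1.06, 0.39, 1.88, -0.95] F tool [0.1 0.4 0.5] M tool [-0.012 -0.261 -0.022] grip [0.   1.01] t 12.1
```

```bash
python3 -m inch '[[-0.03,0,0,0,0,0,-1],[0,0,0,0,0,-8,-1],[0,0,0,0,0,-8,-1],[0,0,0,0,0,-8,-1],[0,0,0,0,0,-8,-1],[0,0,0,0,0,-8,-1],[0,0,0,0,0,-8,-1],[0,0,0,0,0,-8,-1]]'
python3 -m inch '[[0,0,0,0,0,-8,-1],[0,0,0,0,0,-8,-1],[0,0,0,0,0,-8,-1],[0,0,0,0,0,-8,-1],[0,0,0.03,0,0,-8,-1],[0,0,0.03,0,0,0,-1],[0,0,0.03,0,0,0,-1],[0,0,0,0,0,0,-1]]'
python3 knob.py; python3 look.py pics/pre.png
```

```text
clock: 12.9
eef_pos: [488.2, -523.2, 247.7]
tcp_rot: [2.537, -0.36, 2.659]
contact_force: [0.3, -0.4, -0.3]
opening: 0.996
grasp_force: 0.0
clock: 13.7
eef_pos: [487.8, -462.6, 175.7]
tcp_rot: [2.446, 0.065, -3.069]
contact_force: [0.2, 0.3, 0.6]
opening: 0.999
grasp_force: 0.0
TCP above grip along axis 67.5 to axis, tool frame [-0.1 -3.2 -0. ] tilt err(tool) [-0.   -0.19  0.  ] q [-0.95, 0.8, 1.21, 0.39, 1.71, -2.68] F tool [-0.2  0.6 -0.3] M tool [0.336 0.074 0.034] grip [0. 1.] t 13.7
turn [ 33.24 -29.87  91.83] shift after turn [187.7  -0.3 133. ] before [ -6.   58.8 222.4] q [-0.95  0.8   1.2   0.39  1.72 -2.67] t 13.8
```

View pics/pre.png

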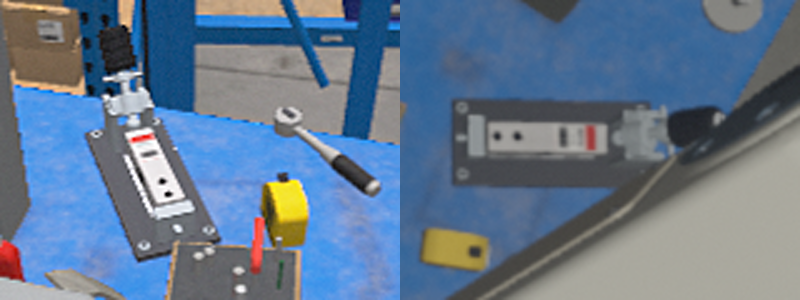

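```bash
python3 -m inch '[[0,-0.0025,0.02,0,0,0,-1],[0,0,0.02,0,0,0,-1],[0,0,0.015,0,0,0,-1],[0,0,0.008,0,0,0,-1],[0,0,0,0,0,0,-1],[0,0,0,0,0,0,-1],[0,0,0,0,0,0,-1]]'
python3 knob.py
```

```text
clock: 14.5
eef_pos: [488.7, -428.7, 127.0]
tcp_rot: [2.448, 0.068, -3.072]
contact_force: [0.5, 0.2, 0.9]
opening: 0.999
grasp_force: 0.0
TCP above grip along axis 8.4 to axis, tool frame [-0.2  2.2 -0. ] tilt err(tool) [-0.08  0.06 -0.  ] q [-0.92, 0.81, 1.31, 0.41, 1.6, -2.7] F tool [-0.5  0.6 -0.6] M tool [0.31  0.005 0.032] grip [0. 1.] t 14.5
```

```bash
python3 -m inch '[[0,0.0022,0.006,0,0,0,-1],[0,0,0.005,0,0,0,-1],[0,0,0,0,0,0,-1],[0,0,0,0,0,0,-1]]'
python3 knob.py
python3 -m inch '[[0,0,0,0,0,0,-0.4],[0,0,0,0,0,0,-0.1],[0,0,0,0,0,0,-0.1],[0,0,0,0,0,0,1],[0,0,0,0,0,0,1],[0,0,0,0,0,0,1]]' 40
python3 knob.py
```

```text
clock: 14.9
eef_pos: [488.2, -418.9, 119.0]
tcp_rot: [2.446, 0.067, -3.072]
contact_force: [-0.1, -0.2, 0.8]
opening: 0.998
grasp_force: 0.0
TCP above grip along axis -4.0 to axis, tool frame [-0.5 -0.2 -0. ] tilt err(tool) [ 0.02 -0.   -0.  ] q [-0.91, 0.81, 1.34, 0.41, 1.58, -2.7] F tool [ 0.   0.4 -0.7] M tool [ 0.256  0.05  -0.018] grip [0. 1.] t 14.9
clock: 15.5
eef_pos: [488.3, -419.8, 119.1]
tcp_rot: [2.448, 0.068, -3.072]
contact_force: [0.4, -5.2, -1.4]
opening: 0.433
grasp_force: 40.6
TCP above grip along axis -3.4 to axis, tool frame [-0.5  0.5 -0. ] tilt err(tool) [-0.09  0.04  0.  ] q [-0.91, 0.81, 1.34, 0.41, 1.58, -2.7] F tool [ 0.1 -5.  -2.2] M tool [ 0.967  0.107 -0.037] grip [40.58  0.43] t 15.5
```

```bash
python3 -m inch '[[0,-0.0006,0,0,0,3,1],[0,0,0.0004,0,0,5,1],[0,0,0.0004,0,0,5,1],[0,0,0.0004,0,0,5,1]]'|head -1
python3 knob.py
python3 -m inch '[[0,0,0.0004,0,0,6,1],[0,0,0.0004,0,0,6,1],[0,0,0.0004,0,0,6,1],[0,0,0.0004,0,0,6,1]]'|head -1
python3 knob.py
```

```text
clock: 15.9
TCP above grip along axis -4.6 to axis, tool frame [-0.3  0.4  0. ] tilt err(tool) [0.01 0.03 0.  ] q [-0.91, 0.81, 1.34, 0.41, 1.58, -2.38] F tool [-0.1 -0.8 -2.7] M tool [ 0.276 -0.107 -0.063] grip [40.52  0.44] t 15.9
clock: 16.3
TCP above grip along axis -6.3 to axis, tool frame [-0.1 -0.   0. ] tilt err(tool) [ 0.07  0.01 -0.  ] q [-0.91, 0.81, 1.34, 0.41, 1.57, -1.96] F tool [ 0.4  1.6 -2.9] M tool [-0.094 -0.257 -0.059] grip [40.55  0.44] t 16.3
```

```bash
python3 -m inch '[[0,0,0.0004,0,0,6,1],[0,0,0.0004,0,0,6,1],[0,0,0.0004,0,0,6,1],[0,0,0.0004,0,0,6,1]]'|head -1
python3 knob.py
python3 -m inch '[[0,0,0.0004,0,0,6,1],[0,0,0.0004,0,0,6,1],[0,0,0.0004,0,0,6,1]]'|head -1
python3 knob.py
python3 -m inch '[[0,0,0.0004,0,0,6,1]]'|head -1
python3 knob.py
python3 - <<'E'
from holes import *
O=np.array([490.2,-278.3]);a=np.radians(89.4);U=np.array([np.cos(a),np.sin(a)]);V=np.array([-U[1],U[0]])
s=eyes.grab_frame("side")
for p,A in dark(s["img"],(238,160,14,18),90):
    q=plane(s,p,53)[0][:2]-O; print(p,A,round(q@U,1),round(q@V,1))
E
```

```text
clock: 16.7
TCP above grip along axis -7.9 to axis, tool frame [-0.2 -0.5 -0. ] tilt err(tool) [ 0.11 -0.01  0.  ] q [-0.91, 0.81, 1.34, 0.41, 1.57, -1.55] F tool [ 0.5  2.8 -1.2] M tool [-0.582 -0.209 -0.143] grip [40.56  0.44] t 16.7
clock: 17.0
TCP above grip along axis -9.2 to axis, tool frame [-0.3 -0.7 -0. ] tilt err(tool) [ 0.13 -0.05  0.  ] q [-0.91, 0.81, 1.34, 0.41, 1.57, -1.23] F tool [ 1.6  3.7 -0.9] M tool [-0.847 -0.054 -0.138] grip [40.57  0.43] t 17.0
clock: 17.1
TCP above grip along axis -9.6 to axis, tool frame [-0.4 -0.8 -0. ] tilt err(tool) [ 0.13 -0.05 -0.  ] q [-0.91, 0.81, 1.34, 0.41, 1.57, -1.13] F tool [2.1 4.9 0.5] M tool [-1.001 -0.063 -0.121] grip [40.57  0.43] t 17.1
[248.33 160.38] 16 7.4 20.0
[244.5  167.08] 58 31.2 0.9
[246.8  172.21] 60 53.4 0.6
[239.41 173.41] 19 51.6 -20.3
[240.42 175.45] 16 60.3 -20.1
```

```bash
cat > st.py <<'E'
from holes import *
import knob
O=np.array([490.2,-278.3]);a=np.radians(89.4);U=np.array([np.cos(a),np.sin(a)]);V=np.array([-U[1],U[0]])
s=eyes.grab_frame("side"); knob.rel()
print("hole along",[round((plane(s,p,53)[0][:2]-O)@U,1) for p,A in dark(s["img"],(241,163,10,14),90) if A>30])
E
python3 -m inch '[[0.0002,0.0005,0.0004,0,0,6,1],[0,0,0.0004,0,0,6,1],[0,0,0.0004,0,0,6,1]]'|head -1
python3 st.py
python3 -m inch '[[0,0,0.0004,0,0,6,1],[0,0,0.0004,0,0,6,1]]'|head -1
python3 st.py
python3 -m inch '[[0,0,0.0004,0,0,6,1],[0,0,0.0004,0,0,6,1]]'|head -1
python3 st.py
```

```text
clock: 17.45
TCP above grip along axis -10.9 to axis, tool frame [-0.7 -1.1 -0. ] tilt err(tool) [ 0.11 -0.06 -0.  ] q [-0.91, 0.81, 1.35, 0.41, 1.57, -0.81] F tool [ 3.1  4.7 -0.6] M tool [-1.007  0.116  0.032] grip [40.52  0.43] t 17.5
hole along [np.float64(31.2), np.float64(53.4)]
clock: 17.7
TCP above grip along axis -11.7 to axis, tool frame [-0.9 -1.2 -0. ] tilt err(tool) [ 0.13 -0.07  0.  ] q [-0.91, 0.81, 1.35, 0.41, 1.56, -0.6] F tool [ 3.5  5.3 -0.7] M tool [-1.127  0.274  0.113] grip [40.5   0.44] t 17.75
hole along [np.float64(32.0), np.float64(53.7)]
clock: 17.95
TCP above grip along axis -12.5 to axis, tool frame [-1.1 -1.2 -0. ] tilt err(tool) [ 0.13 -0.09 -0.  ] q [-0.91, 0.81, 1.35, 0.41, 1.56, -0.39] F tool [4.7 5.4 0.1] M tool [-1.225  0.511  0.126] grip [40.47  0.43] t 18.0
hole along [np.float64(32.3), np.float64(54.1)]
```

```bash
cat > st.py <<'E'
from holes import *
import knob
O=np.array([490.2,-278.3]);a=np.radians(89.4);U=np.array([np.cos(a),np.sin(a)]);V=np.array([-U[1],U[0]])
knob.rel(); fs=[eyes.grab_frame("side") for _ in range(3)]; s=fs[0]
im=np.mean([f["img"] for f in fs],0).astype(np.uint8)
cv2.imwrite("pics/st_%.2f.png"%r.sense()["clock"],im)
h=[(plane(s,p,53)[0][:2]-O)@U for p,A in dark(im,(241,163,12,14),100) if A>30]
print("hole along",np.round(h,2).tolist(),"mean",np.mean(h).round(2))
E
python3 st.py
for i in 1 2; do :; done
python3 -m inch '[[0,0,0.0004,0,0,6,1],[0,0,0.0004,0,0,6,1]]'|head -1
python3 st.py
python3 -m inch '[[0,0,0.0004,0,0,6,1],[0,0,0.0004,0,0,6,1]]'|head -1
python3 st.py
```

```text
TCP above grip along axis -12.5 to axis, tool frame [-1.1 -1.2 -0. ] tilt err(tool) [ 0.13 -0.09 -0.  ] q [-0.91, 0.81, 1.35, 0.41, 1.56, -0.39] F tool [4.7 5.4 0.1] M tool [-1.225  0.511  0.126] grip [40.47  0.43] t 18.0
hole along [30.79, 32.43, 54.15] mean 39.12
clock: 18.35
TCP above grip along axis -13.3 to axis, tool frame [-1.3 -1.1 -0. ] tilt err(tool) [ 0.14 -0.11  0.  ] q [-0.91, 0.81, 1.35, 0.41, 1.56, -0.19] F tool [5.6 5.2 0.1] M tool [-1.395  0.628 -0.117] grip [40.42  0.43] t 18.35
hole along [30.87, 32.49, 54.91] mean 39.42
clock: 18.7
TCP above grip along axis -14.1 to axis, tool frame [-1.5 -1.  -0. ] tilt err(tool) [ 0.14 -0.14  0.  ] q [-0.91, 0.81, 1.35, 0.41, 1.56, 0.02] F tool [7.2 5.8 3. ] M tool [-1.417  0.888 -0.144] grip [40.39  0.44] t 18.7
hole along [30.73, 33.62, 55.15] mean 39.83
```

```bash
python3 -m inch '[[0,0,0.0004,0,0,6,1],[0,0,0.0004,0,0,6,1]]'|head -1
python3 st.py
python3 -m inch '[[0,0,0.0004,0,0,6,1],[0,0,0.0004,0,0,6,1]]'|head -1
python3 st.py
```

```text
clock: 19.05
TCP above grip along axis -14.9 to axis, tool frame [-1.7 -0.9 -0. ] tilt err(tool) [ 0.13 -0.16 -0.  ] q [-0.91, 0.81, 1.35, 0.41, 1.56, 0.23] F tool [7.4 4.7 1.4] M tool [-1.274  1.113 -0.152] grip [40.34  0.44] t 19.05
hole along [30.79, 33.62, 55.67] mean 40.03
clock: 19.4
TCP above grip along axis -15.8 to axis, tool frame [-1.8 -0.8 -0. ] tilt err(tool) [ 0.12 -0.18  0.  ] q [-0.91, 0.81, 1.35, 0.41, 1.55, 0.44] F tool [8.8 5.8 2.7] M tool [-1.241  1.359 -0.121] grip [40.32  0.44] t 19.4
hole along [30.97, 34.08, 56.72] mean 40.59
```

```bash
python3 -m inch '[[0,0,0.0004,0,0,6,1],[0,0,0.0002,0,0,6,1]]'|head -1
python3 st.py
python3 -m inch '[[0,0,0.0002,0,0,6,1],[0,0,0.0002,0,0,6,1]]'|head -1
python3 st.py
```

```text
clock: 19.75
TCP above grip along axis -16.2 to axis, tool frame [-1.9 -0.6 -0. ] tilt err(tool) [ 0.12 -0.21 -0.  ] q [-0.91, 0.81, 1.35, 0.41, 1.55, 0.65] F tool [ 9.1  4.  -0.2] M tool [-1.065  1.427 -0.205] grip [40.38  0.44] t 19.75
hole along [30.58, 34.08, 56.72] mean 40.46
clock: 20.1
TCP above grip along axis -16.2 to axis, tool frame [-2.1 -0.4 -0. ] tilt err(tool) [ 0.11 -0.25 -0.  ] q [-0.91, 0.81, 1.35, 0.41, 1.55, 0.86] F tool [ 9.4  3.3 -1.2] M tool [-0.863  1.554 -0.127] grip [40.5   0.43] t 20.1
hole along [31.03, 34.11, 56.72] mean 40.62
```

```bash
python3 - <<'E'
import cv2,glob,numpy as np
L=sorted(glob.glob("pics/st_*.png"));I=[cv2.imread(p).astype(int) for p in L]
for a,b,p in zip(I,I[1:],L[1:]):
    d=np.abs(a-b).max(2); print(p,"pin",d[122:134,216:240].mean().round(2),"rod",d[138:150,225:240].mean().round(2),"cell",d[145:185,230:262].mean().round(2),"bg",d[250:300,250:330].mean().round(2))
E
python3 -m inch '[[0,0,0,0,0,6,1],[0,0,0,0,0,6,1],[0,0,0,0,0,6,1]]'|head -1
python3 st.py
```

```text
pics/st_18.50.png pin 10.5 rod 3.76 cell 2.74 bg 1.7
pics/st_18.85.png pin 14.72 rod 3.65 cell 2.92 bg 1.69
pics/st_19.20.png pin 16.87 rod 2.89 cell 2.6 bg 1.66
pics/st_19.55.png pin 16.95 rod 3.38 cell 2.77 bg 1.7
pics/st_19.90.png pin 13.35 rod 1.75 cell 1.41 bg 1.69
pics/st_20.25.png pin 8.68 rod 1.46 cell 1.41 bg 1.7
clock: 20.55
TCP above grip along axis -16.2 to axis, tool frame [-2.1 -0.2 -0. ] tilt err(tool) [ 0.05 -0.28  0.  ] q [-0.91, 0.81, 1.35, 0.41, 1.55, 1.17] F tool [ 9.9 -0.2  0.3] M tool [-0.55   1.719 -0.175] grip [40.56  0.43] t 20.55
hole along [30.68, 34.11, 56.72] mean 40.5
```

```bash
python3 -m inch '[[0,0,0,0,0,6,1],[0,0,0,0,0,6,1],[0,0,0,0,0,4,1],[0,0,0,0,0,0,1],[0,0,0,0,0,0,1]]'|head -1
python3 st.py
python3 -m inch '[[0,0,0,0,0,0,0],[0,0,0,0,0,0,-0.4],[0,0,0,0,0,0,-1],[0,0,0,0,0,0,-1],[0,0,0,0,0,0,-1],[0,0,0,0,0,0,-1],[0,0,0,0,0,0,-1]]'
python3 knob.py
python3 -m inch '[[0,0,-0.02,0,0,0,-1],[0,0,-0.03,0,0,0,-1],[0,0,-0.04,0,0,0,-1],[0,0,-0.05,0,0,0,-1],[0,0,-0.03,0,0,0,-1],[0,0,0,0,0,0,-1],[0,0,0,0,0,0,-1]]'
python3 st.py; python3 look.py pics/end.png
```

```text
clock: 21.2
TCP above grip along axis -16.2 to axis, tool frame [-2.   0.1 -0. ] tilt err(tool) [-0.   -0.27 -0.  ] q [-0.91, 0.81, 1.35, 0.41, 1.55, 1.45] F tool [ 9.9 -1.3 -1.1] M tool [-0.223  1.783  0.059] grip [40.65  0.43] t 21.2
hole along [31.25, 34.08, 56.72] mean 40.68
clock: 22.05
eef_pos: [488.8, -411.0, 109.0]
tcp_rot: [-2.665, 0.531, -0.786]
contact_force: [-0.7, -0.3, -0.4]
opening: 0.999
grasp_force: 0.0
TCP above grip along axis -16.8 to axis, tool frame [-0.2 -0.1 -0. ] tilt err(tool) [-0.01 -0.01 -0.  ] q [-0.91, 0.81, 1.36, 0.41, 1.56, 1.45] F tool [-0.   0.8  0.1] M tool [-0.136  0.215 -0.02 ] grip [0. 1.] t 22.05
clock: 22.75
eef_pos: [487.5, -520.4, 239.0]
tcp_rot: [-2.665, 0.531, -0.787]
contact_force: [0.1, 0.2, -0.8]
opening: 1.001
grasp_force: 0.0
TCP above grip along axis 153.1 to axis, tool frame [-0.3 -0.4 -0. ] tilt err(tool) [-0.02 -0.04  0.  ] q [-0.99, 0.82, 1.02, 0.39, 1.88, 1.51] F tool [0.3 0.1 0.8] M tool [-0.18   0.202  0.02 ] grip [0. 1.] t 22.75
hole along [30.82, 34.14, 56.72] mean 40.56
turn [ -49.2   -16.84 -134.7 ] shift after turn [2.409e+02 1.000e-01 1.928e+02] before [-47.  -37.3 302.7] q [-0.98  0.82  1.03  0.39  1.88  1.51] t 23.0
```

View pics/end.png

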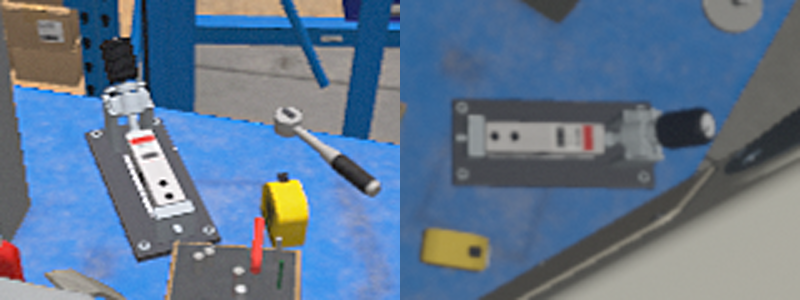

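The cell now touches the stop (top crop x≈485). The ball bears on its red-stripe end (605,140), the knob has moved down, and the gripper is clear. Handing in.

```bash
python3 -c "
from rig import r
print(r.sign_off())"
```

```text
the job is handed in; nothing more can be done
None
```

The load cell is clamped on the seat against the end stop, the knob was slipped about 1.0 rad (roughly two clicks, judged from wrist rotation after the cell stopped moving) and released, and the job was handed in at 23 s; no verdict was returned.

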